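# Level and lock the tilting socket table, open its cover and plug in the relays

### The arm

A 6-joint arm with a two-finger parallel gripper is mounted at the origin on a cart in front of the work surface, level with it; the furniture and walls round the work are solid. World frame = base frame: x ahead of the robot, y to its left, z up, the work surface at z = 0. Lengths are in m, angles in rad, forces in N, time in s.
With the tool pointing down it reaches from about 0.275 to 1 m from the base axis. Payload 8.4 kg.
Tool frame: the origin (TCP) lies at the very end of the fingers, on their centre line; the grasp point (between the pads) lies 19 mm behind it; z points along the fingers, y is the line along which they close (so a half turn about z gives the same grasp; the last joint's range is limited). The gripper opens to 85 mm and grips with 20 to 120 N. Pads are 22 mm wide; open, the fingers measure 114 mm over their backs; the gripper's body (76 mm by 85 mm) begins 54 mm behind the grasp point. The pads swing forward as they close: fully open they stand 13 mm farther back than shut.
Start: joints at [-1.149, 0.353, 1.633, -0, 1.155, -0.002], TCP at [0.257, -0.57, 0.231] pointing down, gripper open.
Joint ranges: [-2.63, 2.63], [-0.92, 2.1], [0.06, 2.66], [-1.3, 4.44], [0, 2.69], [-3.02, 3.02]. Speed limits (rad/s): [2.22, 2.22, 2.79, 3.14, 3.14, 3.14].

### API

Orientations are given as a unit quaternion [x, y, z, w].
In Python, from plant import arm gives the robot as it stands. The module is installed in compiled form; this text tells all that it offers.
- The arm moves only by the shell command python3 -m crank 'ROWS' [FORCE]. ROWS is JSON, a list of rows, each a list of 7 numbers: the shift along the world's x, y, z in cm, then the turn, a rotation vector about the world's x, y, z in degrees, then the finger opening in cm, from 0 to 8.54. A call has 1 to 5 rows; each row shifts and turns the commanded pose from where the row before left it; what a row does not reach is not made up. A row lasts 1/8 s, in which the tool goes at most 62.5 mm and 10.7 degrees, less where a joint would pass 70% of its speed; a pose out of reach is approached as far as the arm can. A call is refused whole if a number of a shift passes 6.25 or a number of a turn 10.7, either way. A call with a gripper value outside its range is refused whole. The fingers move at their own pace and stop on an object; FORCE is the grip in N (left out, the last holds). Time passes only in rows, so rows that do not move let the fingers close. It gives the time, the measured TCP pose, the force, the opening and the grip force at its end, in the units of the state.
- arm.get_obs(): the state, without advancing time (a new reading comes with each control period).
- arm.capture(name): name is "side" or "top" or "wrist"; returns (picture, depth): 400x640x3 uint8, red, green, blue; 400x640 float32, m along the optical axis (not along the pixel's ray), 0 where there is no reading.
- arm.camera_model(name): a dict with "camera_matrix" (3x3 intrinsics, pixels), "world_to_cam" (4x4, takes a point from world to camera coordinates). Camera axes: x right, y down, z forward; pixel columns grow to the right and rows downward; lengths in m; the calibration is good to about 2 mm. A picture is of the moment at which its call begins: read the wrist's pose just before it. camera_model takes no time and is no camera call; for the wrist camera it gives the pose at the moment of the call.
- arm.sign_off(): hands the job in; it is judged then, once.
Trained networks look in the newest picture that a camera, given by its name, has taken for a name from the list of things; names that differ only in an ending like _2 or _b are one class to them, and where a whole thing is asked for, a point or a joint stands for the part that bears it (a point fixed in the world has none). Each returns a list of dicts, best first, with "conf" (0 to 1); they miss things now and then, are a little off and sometimes report something else, mostly with a low value. They report only what shows in the picture. A call takes as long as a camera call.
- arm.look_for(camera, label): "at" ([x, y, z] in m, in world coordinates, good to about 4 mm: the middle of the surface that is visible of it).
- arm.cut_out(camera, label): "region" (400x640 bool, what is visible of it).
The state is a dict: "time_s": time; "joint_pos": joint angles; "joint_velocities": joint speeds; "effort": joint torques, N m; "tool_pos": TCP position; "tool_rot": TCP orientation; "ft_force": force on the tool from outside, world axes, zero at the start; "ft_torque": the same for the moment, N m; "width": finger opening in m; "grasp_force": force on a finger pad.
Only numpy, scipy, OpenCV 4.12 (cv2) and the standard library are available. Lean on these libraries where they do the work, as an engineer would, in place of code of your own. Each camera call takes 0.05 s, during which the arm holds its last target. There are 200 camera calls.

### The job

Swing the tilted socket table of the trunnion fixture level, and lock it there with the locking pin from the wooden stand, pushed fully home in the hole of the bridge over the notched disc. Then swing the dust cover up by its bow handle and past upright so that it stays open by itself, and plug every relay block that stands on the bench fully down into the sockets, one to a socket, in any order. Finish with the table still locked level and the cover open, and leave the white carton, the black case and the tape measure where they are.

Things in the scene. Friction and masses are not known exactly. Their poses are not given: they have to be found in the camera images.
- trunnion_axis (a point): Middle of the table's horizontal swing axis, 120 mm above the bench, on a fixed trunnion fixture (dark base plate 170 x 330 x 12 mm, two grey cheeks, aluminium table between them). Axes: x across the fixture away from the robot, y along the swing axis to the left (swing handle side), z up; they turn with the fixture's yaw only. 150 mm to the right: notched disc and bridge.
- table (a joint): Swing angle of the table, rad, -1.2 to 1.2: 0 = level, sockets up; positive = edge near the robot down, swing handle leaning towards the robot. Stiff (0.22 N m friction), stays where left. Its steel index disc (100 mm across) has notches 14 mm wide, 25 mm deep: the level one is under the pin hole at 0 (pin enters within 0.04 rad; about 0.06 rad of play is left); those for +-0.75 rad are not for this job.
- swing_bar (a point): Middle of the swing handle's round steel bar: 14 mm thick, 55 mm free length along y of trunnion_axis, 70 mm from the axis, 177 mm left of its middle; straight above the axis when the table is level. Pinch it from above with the fingers before and behind it; it turns between them as it swings.
- pin_hole (a point): Upper mouth of the pin hole, 187 mm above the bench, in the 14 mm thick steel bridge over the index disc. Round, vertical, 13.5 mm in diameter, 2 mm chamfer; the disc's rim is 17 mm below the mouth. Bridge top 52 x 70 mm. z up.
- pin_collar (a point): Underside of the locking pin's collar, on its axis. The pin starts upright in a 70 x 70 x 46 mm wooden stand, collar on its top. Steel shank 12 mm in diameter, 38 mm long below this point, tapered over the last 5 mm; collar 28 mm across, 5 mm thick. Fully home, the collar rests on the bridge and this point lies at pin_hole. z up the pin.
- pin_grip (a point): Middle of the locking pin's black grip, 28 mm above pin_collar: upright cylinder 20 mm in diameter, 45 mm long. Mass 80 g.
- cover (a joint): Opening angle of the dust cover, rad: 0 = closed on the table, grows as its near edge swings up and over, away from the robot; stop at 1.95. Loose hinge: with the table level it falls shut below about 1.5 and falls open beyond. It stays shut while the table is tilted.
- cover_hinge (a point): Middle of the cover's hinge line on the table's far edge, parallel to y of trunnion_axis. The grey plastic cover is 112 x 196 x 8 mm, mass 220 g.
- cover_bow (a point): Middle of the bar of the cover's bow handle: round, 10 mm thick, 80 mm free length parallel to the hinge, 152 mm from the hinge line (4 mm above it when closed and level), 40 mm beyond the cover's near edge. Pinch it from above, fingers before and behind it, and follow it all the way over; it turns between the fingers.
- socket_1 (a point): Centre of the mouth of the left (swing handle side) socket in the table's top, under the cover: rectangular hole 40 mm (x) by 48 mm (y), 18 mm deep, 1.5 mm chamfer. Axes turn with the table: x away from the robot, y along the swing axis, z out of the socket. Sockets are 66 mm apart in a row along y.
- socket_2 (a point): Centre of the mouth of the middle socket in the table's top, under the cover: rectangular hole 40 mm (x) by 48 mm (y), 18 mm deep, 1.5 mm chamfer. Axes turn with the table: x away from the robot, y along the swing axis, z out of the socket. Sockets are 66 mm apart in a row along y.
- socket_3 (a point): Centre of the mouth of the right (pin side) socket in the table's top, under the cover: rectangular hole 40 mm (x) by 48 mm (y), 18 mm deep, 1.5 mm chamfer. Axes turn with the table: x away from the robot, y along the swing axis, z out of the socket. Sockets are 66 mm apart in a row along y.
- relay_1_mid (a point): Centre of the black block of relay 1 (may be absent; all alike): 46 (x) by 54 (y) by 52 mm high, upright on a steel plug foot 38 x 46 mm, 14 mm high; 70 mm in all. This point is 40 mm above the foot's underside, and 26 mm above the socket mouth when fully plugged in (block on the table). Fits either way round. Grip across x, at this height or a little higher. About 140 g.
- relay_2_mid (a point): Centre of the black block of relay 2 (may be absent; all alike): 46 (x) by 54 (y) by 52 mm high, upright on a steel plug foot 38 x 46 mm, 14 mm high; 70 mm in all. This point is 40 mm above the foot's underside, and 26 mm above the socket mouth when fully plugged in (block on the table). Fits either way round. Grip across x, at this height or a little higher. About 140 g.
- relay_3_mid (a point): Centre of the black block of relay 3 (may be absent; all alike): 46 (x) by 54 (y) by 52 mm high, upright on a steel plug foot 38 x 46 mm, 14 mm high; 70 mm in all. This point is 40 mm above the foot's underside, and 26 mm above the socket mouth when fully plugged in (block on the table). Fits either way round. Grip across x, at this height or a little higher. About 140 g.
- white_carton: Small white carton 43 x 52 x 72 mm standing on the bench; leave alone.
- soft_case: Black zipped case 72 x 173 x 85 mm on the bench; leave alone.
- tape_measure: Tape measure 34 x 70 x 60 mm standing on the bench; leave alone.

How it is judged:
On the way, in this order (a step that is already met when the one before it is completed fails the run):
1. the table is swung level and locked: the pin is fully home in the bridge and the level notch (value of joint table between -0.1 and 0.1 rad and horizontal distance between pin_collar and pin_hole below 0.007 m and z of pin_collar in the frame of pin_hole between -0.004 and 0.005 m and angle between pin_collar's own z axis and vertical below 0.12 rad), for 0.3 s.
2. the cover is over past upright and stays open (value of joint cover above 1.75 rad), for 0.3 s.
At the end, for the whole second after the job is handed in: Table within 0.1 rad of level, the pin upright in the hole with its collar within 5 mm of the bridge top; cover open beyond 1.75 rad; every relay present within 7 mm of a socket's centre, within 3 mm of fully down, square to it (0.07 rad) and at rest (all of step 1 and value of joint cover above 1.75 rad and ((horizontal distance between relay_1_mid and socket_1 below 0.007 m and z of relay_1_mid in the frame of socket_1 below 0.029 m and angle between the z axis of relay_1_mid and the z axis of socket_1, either way round below 0.07 rad) or (horizontal distance between relay_1_mid and socket_2 below 0.007 m and z of relay_1_mid in the frame of socket_2 below 0.029 m and angle between the z axis of relay_1_mid and the z axis of socket_2, either way round below 0.07 rad) or (horizontal distance between relay_1_mid and socket_3 below 0.007 m and z of relay_1_mid in the frame of socket_3 below 0.029 m and angle between the z axis of relay_1_mid and the z axis of socket_3, either way round below 0.07 rad)) and ((horizontal distance between relay_2_mid and socket_1 below 0.007 m and z of relay_2_mid in the frame of socket_1 below 0.029 m and angle between the z axis of relay_2_mid and the z axis of socket_1, either way round below 0.07 rad) or (horizontal distance between relay_2_mid and socket_2 below 0.007 m and z of relay_2_mid in the frame of socket_2 below 0.029 m and angle between the z axis of relay_2_mid and the z axis of socket_2, either way round below 0.07 rad) or (horizontal distance between relay_2_mid and socket_3 below 0.007 m and z of relay_2_mid in the frame of socket_3 below 0.029 m and angle between the z axis of relay_2_mid and the z axis of socket_3, either way round below 0.07 rad)) and ((horizontal distance between relay_3_mid and socket_1 below 0.007 m and z of relay_3_mid in the frame of socket_1 below 0.029 m and angle between the z axis of relay_3_mid and the z axis of socket_1, either way round below 0.07 rad) or (horizontal distance between relay_3_mid and socket_2 below 0.007 m and z of relay_3_mid in the frame of socket_2 below 0.029 m and angle between the z axis of relay_3_mid and the z axis of socket_2, either way round below 0.07 rad) or (horizontal distance between relay_3_mid and socket_3 below 0.007 m and z of relay_3_mid in the frame of socket_3 below 0.029 m and angle between the z axis of relay_3_mid and the z axis of socket_3, either way round below 0.07 rad)) and linear speed of each of relay_1, relay_2, relay_3 below 0.02 m/s); the robot touches nothing.
It fails at once if a bystander (white carton, black case, tape measure) is shifted by more than 30 mm (distance of any of white_carton, soft_case, tape_measure from where it was at the start of the episode above 0.03 m).
Of relay_1, relay_2, relay_3 only 2 to 3 are there at a start; the rules pass over those that are not, and their reading is None.
At some moment in a run one of relay_1, relay_2, relay_3 may be knocked a few centimetres aside while the robot is not near it.
It also fails if it takes over 208 s, if anything falls off the work surface, if the arm or the gripper's body presses on something with over 40 N, if the wrist force passes 120 N, or if a joint passes its speed limit or range.

## Working session

There is one attempt and no reset: what is moved stays moved. The work goes in short steps, Python scripts to look and compute and a shell command to move; the robot and the scene stay as the last step left them, time stands still between calls to the robot, and variables do not carry over. Pictures are saved under pics/ and viewed, at most 14 in all, crops included, and the job is handed in when it is done.

```bash
mkdir -p pics
cat > h.py <<'E'
from plant import arm
import numpy as np, cv2
def snap(cam,name=None):
    p,d=arm.capture(cam); m=arm.camera_model(cam)
    if name: cv2.imwrite(f'pics/{name}.png',p[:,:,::-1])
    return p,d,np.array(m['camera_matrix']),np.array(m['world_to_cam'])
def cloud(d,K,W):
    v,u=np.mgrid[:d.shape[0],:d.shape[1]]
    P=np.stack([(u-K[0,2])/K[0,0]*d,(v-K[1,2])/K[1,1]*d,d],-1)
    Ci=np.linalg.inv(W); return P@Ci[:3,:3].T+Ci[:3,3]
def proj(p,K,W):
    q=W[:3,:3]@np.array(p)+W[:3,3]; return (K@q)[:2]/q[2]
E
python3 - <<'E'
from h import *
np.set_printoptions(precision=4,suppress=True)
for c in ['top','side']:
    p,d,K,W=snap(c,c+'0'); print(c,np.linalg.inv(W)[:3])
    for l in ['swing_bar','pin_collar','pin_grip','cover_bow','cover','relay_1_mid','white_carton','soft_case','tape_measure','table']:
        print(l,[(round(r['conf'],2),np.round(r['at'],3)) for r in arm.look_for(c,l)[:4]])
o=arm.get_obs();print(o)
E
```

```text
top [[-0.1089 -0.9734  0.2014  0.2883]
 [-0.994   0.107  -0.0205  0.145 ]
 [-0.0016 -0.2025 -0.9793  1.6502]]
swing_bar [(0.65, array([0.612, 0.06 , 0.133]))]
pin_collar [(0.44, array([0.464, 0.375, 0.09 ]))]
pin_grip [(0.54, array([0.466, 0.375, 0.095]))]
cover_bow [(0.74, array([0.608, 0.057, 0.13 ]))]
cover [(0.81, array([0.613, 0.063, 0.126]))]
relay_1_mid [(0.62, array([ 0.46 , -0.212,  0.066])), (0.43, array([0.467, 0.373, 0.094]))]
white_carton []
soft_case [(0.94, array([0.562, 0.528, 0.073]))]
tape_measure [(0.71, array([0.645, 0.328, 0.055])), (0.19, array([0.61 , 0.061, 0.126]))]
table [(0.64, array([0.615, 0.061, 0.136]))]
side [[-0.9912 -0.0798  0.1055  0.4464]
 [-0.132   0.5407 -0.8308  1.2245]
 [ 0.0093 -0.8374 -0.5464  0.8792]]
swing_bar [(0.58, array([0.612, 0.079, 0.138]))]
pin_collar [(0.4, array([0.612, 0.065, 0.131]))]
pin_grip [(0.6, array([0.469, 0.388, 0.071]))]
cover_bow [(0.65, array([0.618, 0.072, 0.129]))]
cover [(0.6, array([0.617, 0.064, 0.132]))]
relay_1_mid []
white_carton [(0.71, array([ 0.728, -0.107,  0.05 ]))]
soft_case [(0.63, array([0.565, 0.567, 0.071])), (0.4, array([0.606, 0.111, 0.091])), (0.25, array([0.651, 0.345, 0.042]))]
tape_measure [(0.71, array([0.648, 0.347, 0.038])), (0.31, array([0.465, 0.386, 0.075]))]
table [(0.94, array([0.614, 0.076, 0.141])), (0.3, array([0.467, 0.388, 0.067]))]
{'time_s': 1.1, 'joint_pos': array([-1.1494,  0.353 ,  1.6334, -0.    ,  1.1552, -0.0024]), 'joint_velocities': array([-0.0007,  0.0009,  0.0009,  0.0005,  0.0007,  0.0001]), 'effort': array([  0.001 , -60.5191, -34.2442,   0.0001,   0.0012,  -0.    ]), 'tool_pos': array([ 0.257 , -0.5697,  0.2313]), 'tool_rot': array([ 0.9776,  0.2103, -0.    , -0.    ]), 'ft_force': array([0.3   , 0.119 , 0.1379]), 'ft_torque': array([-0.0044,  0.0106,  0.0197]), 'grasp_force': 0.0, 'width': 0.08555447787088467}
```

View pics/top0.png

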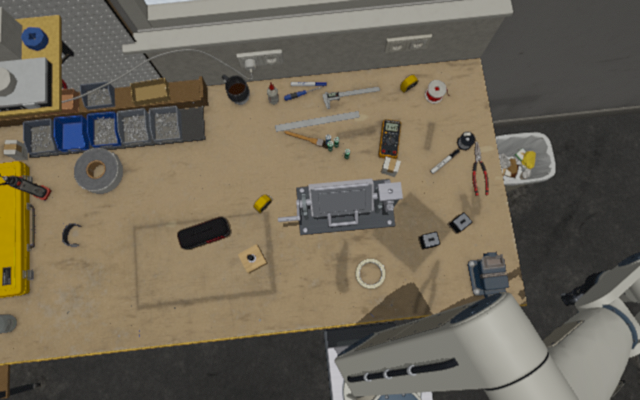

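View pics/side0.png

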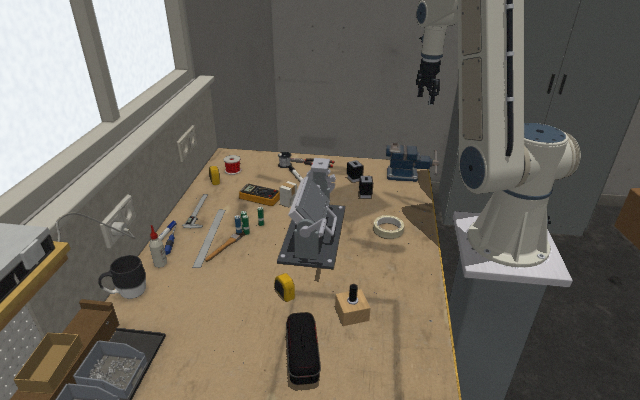

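Run:
```python
from h import *
np.set_printoptions(precision=4,suppress=True)
for c in ['top','side']:
    p,d,K,W=snap(c); P=cloud(d,K,W); X=P.reshape(-1,3); ok=(d.ravel()>0)
    roi=ok&(X[:,0]>.45)&(X[:,0]<.8)&(X[:,1]>-.2)&(X[:,1]<.32)
    b=roi&(X[:,2]>.006)&(X[:,2]<.019)
    g=p.reshape(-1,3).astype(int)
    b&=(g.max(1)<110)
    Q=X[b][:,:2].astype(np.float32); print(c,'plate',len(Q),cv2.minAreaRect(Q),np.percentile(Q,[1,99],axis=0).tolist())
    t=roi&(X[:,2]>.178)&(X[:,2]<.25); Q=X[t]
    print('high',len(Q)); 
    t=roi&(abs(X[:,2]-.187)<.005)&(X[:,1]<0); Q=X[t]; print('bridge',len(Q),Q.mean(0),cv2.minAreaRect(Q[:,:2].astype(np.float32)))
    s=roi&(X[:,1]>.19)&(X[:,1]<.3)&(X[:,2]>.03); Q=X[s]; print('bar',len(Q)); print(Q[::max(1,len(Q)//25)])
    st=ok&(abs(X[:,0]-.47)<.08)&(abs(X[:,1]-.38)<.08)
    Q=X[st&(abs(X[:,2]-.046)<.005)]; print('stand',len(Q),cv2.minAreaRect(Q[:,:2].astype(np.float32)))
    Q=X[st&(X[:,2]>.06)]; print('pin',len(Q),Q.mean(0), Q[:,2].max(), Q[Q[:,2]>.088].mean(0))
    for xc,yc in [(.46,-.212),(.5,-.3)]:
        Q=X[ok&(abs(X[:,0]-xc)<.06)&(abs(X[:,1]-yc)<.05)&(X[:,2]>.06)&(X[:,2]<.08)]
        if len(Q)>5: print('relay',len(Q),cv2.minAreaRect(Q[:,:2].astype(np.float32)),Q.mean(0))
```

```text
top plate 1548 ((0.664182186126709, 0.04497861862182617), (0.5332171320915222, 0.31460562348365784), 80.2472152709961) [[0.5288478171825409, -0.11553678579628468], [0.7760369622707366, 0.21105493932962419]]
high 367
bridge 288 [ 0.6118 -0.087   0.1859] ((0.6122507452964783, -0.08748526871204376), (0.07051966339349747, 0.05223613977432251), 89.84588623046875)
bar 169
[[0.6312 0.2056 0.124 ]
 [0.6258 0.193  0.1274]
 [0.6183 0.206  0.1382]
 [0.6158 0.1971 0.1295]
 [0.612  0.1973 0.1323]
 [0.61   0.1978 0.1261]
 [0.6071 0.1982 0.1245]
 [0.6048 0.1987 0.1199]
 [0.5925 0.2076 0.1531]
 [0.5849 0.2079 0.1593]
 [0.5809 0.202  0.1597]
 [0.5744 0.2026 0.1605]
 [0.5693 0.2247 0.1668]
 [0.5658 0.2057 0.1744]
 [0.5689 0.2557 0.17  ]
 [0.5668 0.2372 0.1702]
 [0.5645 0.2185 0.1718]
 [0.5663 0.268  0.1744]
 [0.5644 0.2496 0.1739]
 [0.5631 0.2313 0.1698]
 [0.5604 0.2126 0.1734]
 [0.5633 0.2625 0.1703]
 [0.5616 0.2441 0.1683]
 [0.5603 0.2257 0.1639]
 [0.5587 0.2072 0.1619]
 [0.5603 0.2569 0.1656]
 [0.5573 0.238  0.1706]
 [0.5576 0.2201 0.1577]
 [0.5572 0.2543 0.1635]]
stand 319 ((0.46623581647872925, 0
[... 1223 characters left out ...]
]
 [0.6122 0.1925 0.0897]
 [0.6147 0.195  0.0841]
 [0.6183 0.1911 0.0736]
 [0.6065 0.1922 0.0684]
 [0.583  0.1932 0.0645]
 [0.6126 0.1911 0.0522]
 [0.5859 0.193  0.0531]
 [0.6455 0.1906 0.0331]
 [0.5861 0.1902 0.0322]]
stand 494 ((0.46644994616508484, 0.37908849120140076), (0.07107582688331604, 0.07432258874177933), 23.527406692504883)
pin 113 [0.4665 0.384  0.0833] 0.09922127487195398 [0.4662 0.3814 0.0946]
relay 105 ((0.46069520711898804, -0.2118830680847168), (0.043846264481544495, 0.05160272866487503), 3.2595911026000977) [ 0.4612 -0.21    0.0669]
relay 93 ((0.5082456469535828, -0.3265591263771057), (0.045912034809589386, 0.05948862433433533), 33.46406173706055) [ 0.5085 -0.3224  0.0668]
```

```bash
python3 -m crank '[[0,0,4,0,0,0,8.5],[0,0,4,0,0,0,8.5],[2,5.4,2,0,0,4.4,8.5],[2,5.4,0,0,0,4.4,8.5],[2,5.4,0,0,0,4.4,8.5]]' && python3 -m crank '[[2,5.4,0,0,0,4.4,8.5],[2,5.4,0,0,0,4.4,8.5],[2,5.4,0,0,0,4.4,8.5],[2,5.4,0,0,0,4.4,8.5],[2,5.4,0,0,0,4.4,8.5]]' && python3 -m crank '[[2,5.4,0,0,0,4.4,8.5],[2,5.4,0,0,0,4.4,8.5],[2,5.4,0,0,0,4.4,8.5],[2,5.4,0,0,0,4.4,8.5],[2,5.4,0,0,0,4.4,8.5]]' && python3 -m crank '[[2,5.4,0,0,0,4.1,8.5],[0,0,0,0,0,0,8.5]]'
cat >> h.py <<'E'
from scipy.spatial.transform import Rotation as R
def st():
    o=arm.get_obs(); M=R.from_quat(o['tool_rot']).as_matrix()
    print('t',round(o['time_s'],2),'tcp',np.round(o['tool_pos'],4),'yaw_y',round(np.degrees(np.arctan2(M[1,1],M[0,1])),2),'z',np.round(M[:,2],3),'w',round(o['width'],4),'gf',round(o['grasp_force'],1),'F',np.round(o['ft_force'],1),'j',np.round(o['joint_pos'],2))
E
python3 - <<'E'
from h import *
st(); snap('top','top1'); p,d,K,W=snap('wrist','w1'); print(np.linalg.inv(W)[:3].round(3))
P=cloud(d,K,W)
for l in ['swing_bar','relay_1_mid']:
    print(l,[(round(r['conf'],2),np.round(r['at'],4)) for r in arm.look_for('wrist' if l[0]=='s' else 'top',l)])
E
```

```text
time_s: 1.82
tool_pos: [0.3174, -0.4063, 0.3317]
tool_rot: [0.947, 0.322, 0.0, 0.0]
ft_force: [1.4, -0.1, -0.6]
width: 0.0849
grasp_force: 0.0
time_s: 2.45
tool_pos: [0.4174, -0.136, 0.3316]
tool_rot: [0.868, 0.497, 0.0, 0.0]
ft_force: [1.4, -1.1, 1.0]
width: 0.0848
grasp_force: 0.0
time_s: 3.08
tool_pos: [0.5174, 0.1343, 0.3315]
tool_rot: [0.757, 0.654, 0.0, 0.0]
ft_force: [0.9, -0.1, 0.6]
width: 0.085
grasp_force: 0.0
time_s: 3.32
tool_pos: [0.5377, 0.1896, 0.3308]
tool_rot: [0.732, 0.681, 0.0, -0.0]
ft_force: [0.3, -0.0, -0.6]
width: 0.0853
grasp_force: 0.0
t 3.33 tcp [0.5377 0.1896 0.3308] yaw_y -4.17 z [-0.     0.001 -1.   ] w 0.0853 gf 0.0 F [ 0.3 -0.  -0.6] j [0.34 0.19 1.63 0.   1.32 0.41]
[[ 0.997 -0.074 -0.02   0.541]
 [-0.076 -0.96  -0.269  0.254]
 [ 0.     0.27  -0.963  0.473]]
swing_bar [(0.81, array([0.6079, 0.1046, 0.1323]))]
relay_1_mid [(0.38, array([ 0.4596, -0.2132,  0.0666]))]
```

Run:
```python
import cv2
cv2.imwrite('pics/c1.png',cv2.vconcat([cv2.resize(cv2.imread('pics/top1.png')[60:340,120:560],(471,300)),cv2.resize(cv2.imread('pics/w1.png'),(471,295))]))
```

```text
(no output)
```

View pics/c1.png

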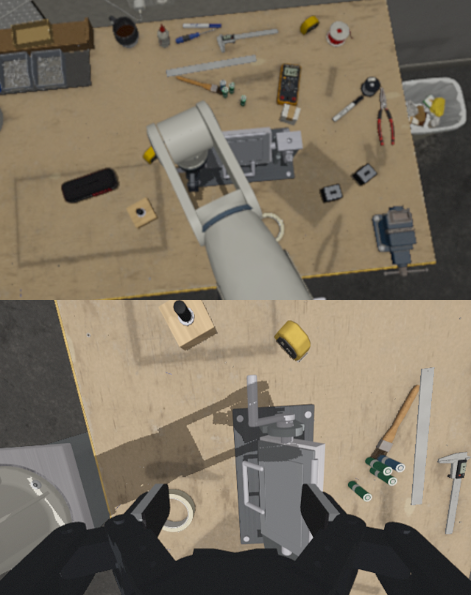

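Run:
```python
from h import *
np.set_printoptions(precision=4,suppress=True)
p,d,K,W=snap('wrist'); P=cloud(d,K,W); X=P.reshape(-1,3); ok=(d.ravel()>.1)
g=p.reshape(-1,3).astype(int)
b=ok&(X[:,0]>.45)&(X[:,0]<.8)&(X[:,1]>.19)&(X[:,1]<.3)&(X[:,2]>.14)
Q=X[b&(X[:,1]>.215)]; print('bar',len(Q),Q.min(0),Q.max(0),Q.mean(0)); 
for y in np.arange(.215,.275,.01):
    q=Q[abs(Q[:,1]-y)<.005]
    if len(q): print(round(y,3),q[:,0].min(),q[:,0].max(),q[:,2].max(), q[q[:,2].argmax(),0])
c=ok&(X[:,2]>.005)&(X[:,2]<.018)&(g.max(1)<100)&(X[:,0]>.48)&(X[:,0]<.75)
for y in np.arange(-.06,.24,.03):
    q=X[c&(abs(X[:,1]-y)<.004)]
    if len(q): print('plate',round(y,3),np.percentile(q[:,0],[1,99]))
print(X[c][:,1].max())
```

```text
bar 778 [0.5571 0.2151 0.1661] [0.5713 0.2688 0.1743] [0.5639 0.2425 0.171 ]
0.215 0.5577070969253527 0.5699103934234274 0.1737482831945088 0.5642738968770985
0.225 0.5570987017143592 0.5704517731046526 0.1740095560484612 0.5649601121573818
0.235 0.5575931703270867 0.5706884474600511 0.17432570285439974 0.5626224022225871
0.245 0.5574021504552449 0.5704607549720789 0.17425239156803696 0.5638101137090379
0.255 0.5578992531218615 0.57121806873032 0.17434849822084086 0.5665521133517523
0.265 0.5576920898524899 0.5712947098590263 0.17403895437345362 0.5660898330445057
plate -0.06 [0.5288 0.5305]
plate -0.03 [0.5292 0.5774]
plate 0.0 [0.5297 0.5794]
plate 0.03 [0.5302 0.5558]
plate 0.06 [0.5309 0.5808]
plate 0.09 [0.5316 0.5807]
plate 0.12 [0.5322 0.5806]
plate 0.15 [0.5319 0.6803]
plate 0.18 [0.5325 0.6767]
plate 0.21 [0.5335 0.6957]
0.35719221544445134
```

```bash
python3 -m crank '[[1.3,2.8,0,0,0,1.5,6],[1.33,2.74,-2,0,0,1.5,6],[0,0,-5,0,0,0,6],[0,0,-4,0,0,0,6],[0,0,-4,0,0,0,6]]' && python3 -m crank '[[0,0,-3.2,0,0,0,6],[0,0,0,0,0,0,0],[0,0,0,0,0,0,0],[0,0,0,0,0,0,0],[0,0,0,0,0,0,0]]' 30; python3 -c "
from h import *;st()"
```

```text
time_s: 4.2
tool_pos: [0.5633, 0.2404, 0.1805]
tool_rot: [0.716, 0.698, 0.0, 0.0]
ft_force: [0.4, 0.4, -0.7]
width: 0.0603
grasp_force: 0.0
time_s: 4.82
tool_pos: [0.5643, 0.2417, 0.1511]
tool_rot: [0.716, 0.698, 0.001, 0.001]
ft_force: [0.4, -3.2, 6.7]
width: 0.0128
grasp_force: 29.5
t 4.83 tcp [0.5643 0.2417 0.1511] yaw_y -1.41 z [ 0.003  0.001 -1.   ] w 0.0128 gf 29.5 F [ 0.4 -3.2  6.7] j [ 0.4   0.42  1.73 -0.    0.99  0.43]
```

```bash
python3 -m crank '[[0.43,0.43,0.43,0,0,0,0],[0.43,-0.43,0.41,0,0,0,0],[0.49,0,0.34,0,0,0,0],[0.49,0,0.32,0,0,0,0],[0.54,0,0.25,0,0,0,0]]' 30; python3 -m crank '[[0.55,0,0.24,0,0,0,0],[0.57,0,0.17,0,0,0,0],[0.58,0,0.13,0,0,0,0],[0.59,0,0.07,0,0,0,0],[0.59,0,0.03,0,0,0,0]]' ; python3 -m crank '[[0,0,0,0,0,0,0]]'
python3 - <<'E'
from h import *
np.set_printoptions(precision=4,suppress=True)
st(); 
p,d,K,W=snap('side','s2'); X=cloud(d,K,W).reshape(-1,3)
q=X[(X[:,0]>.54)&(X[:,0]<.70)&(X[:,1]>0)&(X[:,1]<.13)&(X[:,2]>.10)&(X[:,2]<.22)]
print(len(q)); 
for x in np.arange(.54,.70,.02): 
    s=q[abs(q[:,0]-x)<.01]
    if len(s): print(round(x,2),np.percentile(s[:,2],[5,50,95]))
E
```

```text
time_s: 5.45
tool_pos: [0.5822, 0.2414, 0.1678]
tool_rot: [0.716, 0.698, -0.004, -0.003]
ft_force: [-20.7, -2.8, 13.9]
width: 0.0127
grasp_force: 29.8
time_s: 6.08
tool_pos: [0.6144, 0.241, 0.1743]
tool_rot: [0.716, 0.698, -0.002, -0.001]
ft_force: [-7.9, -3.0, 4.3]
width: 0.013
grasp_force: 31.7
time_s: 6.2
tool_pos: [0.6152, 0.241, 0.1743]
tool_rot: [0.716, 0.698, -0.001, -0.0]
ft_force: [-5.0, -4.8, 6.9]
width: 0.0127
grasp_force: 31.7
t 6.2 tcp [0.6152 0.241  0.1743] yaw_y -1.42 z [-0.002 -0.001 -1.   ] w 0.0127 gf 31.7 F [-5.  -4.8  6.9] j [ 0.37  0.46  1.6  -0.    1.08  0.4 ]
357
0.54 [0.1212 0.1259 0.1296]
0.56 [0.106  0.1237 0.1281]
0.58 [0.1228 0.1262 0.1298]
0.6 [0.1254 0.1271 0.13  ]
0.62 [0.126  0.1285 0.1315]
0.64 [0.127  0.1291 0.1327]
0.66 [0.1254 0.1277 0.1308]
0.68 [0.1271 0.1277 0.1285]
```

```bash
cat >> h.py <<'E'
def tilt():
    for c in ['side','top']:
        p,d,K,W=snap(c); X=cloud(d,K,W).reshape(-1,3); X=X[d.ravel()>0]
        q=X[(X[:,0]>.57)&(X[:,0]<.665)&(X[:,1]>-.02)&(X[:,1]<.14)&(abs(X[:,2]-.129)<.015)]
        for it in range(4):
            A=np.c_[q[:,0]-.615,q[:,1],np.ones(len(q))]; k=np.linalg.lstsq(A,q[:,2],rcond=None)[0]; r=q[:,2]-A@k; q=q[abs(r)<max(2*r.std(),.001)]
        b=X[(abs(X[:,2])<.01)&(X[:,0]>.45)&(X[:,0]<.75)&(X[:,1]>.22)&(X[:,1]<.6)]
        for it in range(3):
            A=np.c_[b[:,0]-.615,b[:,1],np.ones(len(b))]; kb=np.linalg.lstsq(A,b[:,2],rcond=None)[0]; rb=b[:,2]-A@kb; b=b[abs(rb)<.004]
        print(c,len(q),'cover slope',k.round(4),r.std().round(4),'bench',kb.round(4))
E
python3 -c "
from h import *;tilt()"
```

```text
side 233 cover slope [0.0572 0.0052 0.128 ] 0.0015 bench [ 0.0006  0.0004 -0.    ]
top 1193 cover slope [0.0247 0.0044 0.1261] 0.0028 bench [-0.0001 -0.0006 -0.0011]
```

View pics/s2.png

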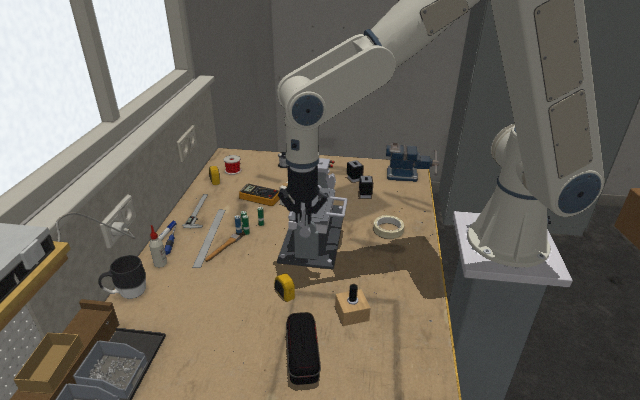

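```bash
python3 -m crank '[[0.25,0,0,0,0,0,0],[0,0,0,0,0,0,0],[0,0,0,0,0,0,3],[0,0,0,0,0,0,4],[0,0,0,0,0,0,4]]' ; python3 -m crank '[[0,0,5,0,0,0,6],[0,3,5,0,0,0,6],[-4,5,2,0,0,0,8.5],[-4,4,0,0,0,0,8.5],[-4,2,0,0,0,0,8.5]]'
python3 - <<'E'
from h import *
st();tilt();snap('top','t3')
for c in ['wrist']:
  p,d,K,W=snap(c,'w3'); X=cloud(d,K,W).reshape(-1,3)
  Q=X[(X[:,0]>.58)&(X[:,0]<.66)&(X[:,1]>.215)&(X[:,1]<.28)&(X[:,2]>.17)]
  if len(Q): print('bar',len(Q),Q.min(0),Q.max(0),Q.mean(0))
E
```

```text
time_s: 6.98
tool_pos: [0.6186, 0.2419, 0.1734]
tool_rot: [0.716, 0.698, 0.0, 0.0]
ft_force: [0.2, 0.5, 0.1]
width: 0.0399
grasp_force: 0.0
time_s: 7.6
tool_pos: [0.4999, 0.3802, 0.2921]
tool_rot: [0.715, 0.699, 0.001, -0.0]
ft_force: [-0.4, 0.4, -0.7]
width: 0.0853
grasp_force: 0.0
t 7.6 tcp [0.4999 0.3802 0.2921] yaw_y -1.36 z [ 0.001  0.001 -1.   ] w 0.0853 gf 0.0 F [-0.4  0.4 -0.7] j [0.65 0.31 1.56 0.   1.27 0.67]
side 486 cover slope [-0.0038  0.0016  0.1281] 0.0014 bench [0.0004 0.0002 0.0001]
top 1262 cover slope [ 0.0063 -0.0006  0.1266] 0.0029 bench [-0.0007 -0.0005 -0.0011]
```

Run:
```python
from h import *
np.set_printoptions(precision=4,suppress=True)
for c in ['wrist','top','side']:
    p,d,K,W=snap(c); X=cloud(d,K,W).reshape(-1,3)
    for l in ['pin_grip']: print([(round(r['conf'],2),np.round(r['at'],4)) for r in arm.look_for(c,l)])
    Q=X[(d.ravel()>0)&(abs(X[:,0]-.466)<.03)&(abs(X[:,1]-.378)<.03)&(abs(X[:,2]-.095)<.005)]
    print(c,len(Q))
    if len(Q): print(Q.mean(0),cv2.minEnclosingCircle(Q[:,:2].astype(np.float32)))
    if len(Q): print(np.median(Q,0),np.percentile(Q,[5,95],axis=0))
```

```text
[(0.69, array([0.4722, 0.3829, 0.093 ]))]
wrist 232
[0.4679 0.3773 0.0954] ((0.4676743149757385, 0.37664830684661865), 0.010047927498817444)
[0.4679 0.3774 0.0955] [[0.4599 0.3693 0.0934]
 [0.4757 0.3854 0.0968]]
[(0.57, array([0.6476, 0.3252, 0.0549]))]
top 18
[0.4682 0.3788 0.0945] ((0.4665811359882355, 0.3777081370353699), 0.009375685825943947)
[0.4693 0.3789 0.0944] [[0.4608 0.3717 0.0915]
 [0.4745 0.3847 0.098 ]]
[(0.75, array([0.4651, 0.3892, 0.0683]))]
side 46
[0.4661 0.381  0.0949] ((0.4662218689918518, 0.37897926568984985), 0.011279470287263393)
[0.4661 0.3819 0.0954] [[0.458  0.3723 0.0907]
 [0.4745 0.3883 0.0985]]
```

Run:
```python
import cv2
cv2.imwrite('pics/c3.png',cv2.vconcat([cv2.resize(cv2.imread('pics/t3.png')[120:300,200:500],(480,288)),cv2.resize(cv2.imread('pics/w3.png'),(480,300))]))
```

```text
(no output)
```

View pics/c3.png

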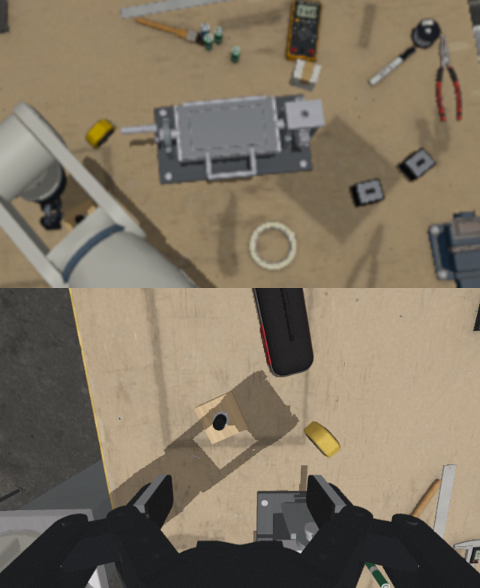

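```bash
python3 -m crank '[[-3.2,-0.3,-4,0,0,0,6],[0,0,-5,0,0,0,6],[0,0,-5,0,0,0,6],[0,0,-5,0,0,0,6],[0,0,-3.2,0,0,0,6]]' && python3 -m crank '[[0,0,-1.2,0,0,0,6],[0,0,0,0,0,0,1],[0,0,0,0,0,0,1],[0,0,0,0,0,0,1],[0,0,0,0,0,0,1]]' 60; python3 -c "
from h import *;st()"
```

```text
time_s: 8.72
tool_pos: [0.4688, 0.3742, 0.0673]
tool_rot: [0.716, 0.698, -0.001, -0.0]
ft_force: [0.5, -0.2, 0.7]
width: 0.0599
grasp_force: 0.0
time_s: 9.35
tool_pos: [0.4689, 0.3758, 0.0595]
tool_rot: [0.716, 0.698, 0.0, -0.0]
ft_force: [-5.8, 1.4, 4.2]
width: 0.0188
grasp_force: 58.4
t 9.35 tcp [0.4689 0.3758 0.0595] yaw_y -1.43 z [ 0.     0.001 -1.   ] w 0.0188 gf 58.4 F [-5.8  1.4  4.2] j [0.67 0.52 1.81 0.   0.81 0.7 ]
```

```bash
python3 -m crank '[[0,0,3,0,0,0,1],[0,0,5,0,0,0,1],[0,0,6,0,0,0,1],[0,0,6,0,0,0,1],[0,-3,4,0,0,0,1]]' && python3 -m crank '[[1.5,-5,0,0,0,0,1],[1.5,-5,0,0,0,0,1],[1.5,-5,0,0,0,0,1],[1.5,-5,0,0,0,0,1],[1.5,-5,0,0,0,0,1]]' && python3 -m crank '[[1.5,-5,0,0,0,0,1],[1.5,-5,0,0,0,0,1],[1.5,-5,0,0,0,0,1],[1.5,-5,0,0,0,0,1],[1,-4,0,0,0,0,1]]' && python3 -m crank '[[0,0,0,0,0,0,1]]'
python3 - <<'E'
from h import *
np.set_printoptions(precision=4,suppress=True)
st();tilt()
p,d,K,W=snap('wrist','w4'); X=cloud(d,K,W).reshape(-1,3)
Q=X[(d.ravel()>0)&(abs(X[:,0]-.612)<.05)&(abs(X[:,1]+.087)<.05)&(abs(X[:,2]-.187)<.006)]
print(len(Q),cv2.minAreaRect(Q[:,:2].astype(np.float32)),Q.mean(0))
H,xe,ye=np.histogram2d(X[:,0],X[:,1],bins=[np.arange(.58,.645,.003),np.arange(-.125,-.045,.003)])
u=proj([.612,-.087,.187],K,W); print(u)
a=int(u[1]);b=int(u[0]); cv2.imwrite('pics/w4c.png',cv2.resize(p[max(a-60,0):a+60,b-80:b+80,::-1],(640,480)))
E
```

```text
time_s: 9.98
tool_pos: [0.4699, 0.3467, 0.3027]
tool_rot: [0.715, 0.699, 0.003, 0.0]
ft_force: [0.9, -1.5, -0.1]
width: 0.0184
grasp_force: 58.7
time_s: 10.6
tool_pos: [0.5446, 0.0937, 0.2995]
tool_rot: [0.716, 0.698, 0.001, 0.001]
ft_force: [0.6, 0.4, -0.5]
width: 0.0184
grasp_force: 58.7
time_s: 11.22
tool_pos: [0.6147, -0.1469, 0.2994]
tool_rot: [0.716, 0.698, 0.001, 0.001]
ft_force: [0.1, 0.3, -0.9]
width: 0.0183
grasp_force: 58.7
time_s: 11.35
tool_pos: [0.6145, -0.1474, 0.299]
tool_rot: [0.717, 0.697, 0.0, 0.001]
ft_force: [-0.7, 0.2, -0.2]
width: 0.0184
grasp_force: 58.7
t 11.35 tcp [ 0.6145 -0.1474  0.299 ] yaw_y -1.59 z [ 0.002 -0.001 -1.   ] w 0.0184 gf 58.7 F [-0.7  0.2 -0.2] j [-0.24  0.31  1.54 -0.    1.29 -0.21]
side 715 cover slope [-0.0007  0.0017  0.128 ] 0.0014 bench [ 0.0002  0.0004 -0.    ]
top 1235 cover slope [-0.0009 -0.0015  0.1265] 0.0028 bench [ 0.0005  0.     -0.0015]
5303 ((0.6122840046882629, -0.0882226973772049), (0.0700661912560463, 0.05220141261816025), 89.05097961425781) [ 0.6123 -0.0868  0.1868]
[315.7012 130.6129]
```

View pics/w4c.png

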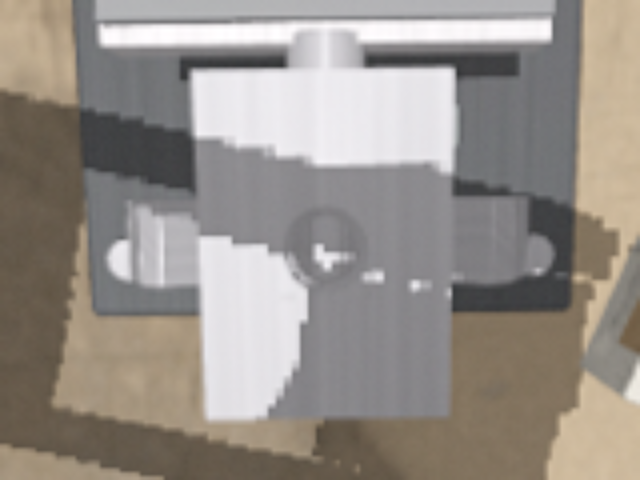

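```bash
python3 -m crank '[[-0.1,3,0,0,0,0,1],[-0.1,2.84,0,0,0,0,1],[0,0,-3,0,0,0,1],[0,0,-2.3,0,0,0,1],[0,0,0,0,0,0,1]]' && python3 -c "
from h import *;st()"&& python3 -m crank '[[0,0,-0.5,0,0,0,1],[0,0,-0.4,0,0,0,1],[0,0,-0.4,0,0,0,1],[0,0,-0.4,0,0,0,1],[0,0,0,0,0,0,1]]'; python3 -c "
from h import *;st()"
```

```text
time_s: 12.12
tool_pos: [0.6108, -0.0848, 0.2437]
tool_rot: [0.715, 0.699, -0.001, -0.001]
ft_force: [0.4, 0.1, -0.2]
width: 0.0188
grasp_force: 58.7
t 12.12 tcp [ 0.6108 -0.0848  0.2437] yaw_y -1.32 z [-0.003  0.001 -1.   ] w 0.0188 gf 58.7 F [ 0.4  0.1 -0.2] j [-0.14  0.33  1.64  0.    1.18 -0.12]
time_s: 12.75
tool_pos: [0.6137, -0.0871, 0.2323]
tool_rot: [0.716, 0.698, 0.001, 0.002]
ft_force: [-6.7, -1.6, 26.9]
width: 0.0187
grasp_force: 62.5
t 12.75 tcp [ 0.6137 -0.0871  0.2323] yaw_y -1.43 z [ 0.005 -0.002 -1.   ] w 0.0187 gf 62.5 F [-6.7 -1.6 26.9] j [-0.14  0.34  1.65 -0.    1.15 -0.12]
```

```bash
python3 -m crank '[[-0.15,-0.03,0,0,0,0,1],[0,0,0,0,0,0,1],[0,0,0,0,0,0,1]]'; python3 -c "
from h import *;st()"; python3 -m crank '[[0,0,-0.3,0,0,0,1],[0,0,0,0,0,0,1]]';python3 -c "
from h import *;st()"
```

```text
time_s: 13.12
tool_pos: [0.6132, -0.0872, 0.2324]
tool_rot: [0.716, 0.698, 0.002, 0.003]
ft_force: [-2.8, -0.3, 24.2]
width: 0.019
grasp_force: 61.5
t 13.12 tcp [ 0.6132 -0.0872  0.2324] yaw_y -1.43 z [ 0.007 -0.001 -1.   ] w 0.019 gf 61.5 F [-2.8 -0.3 24.2] j [-0.14  0.34  1.65 -0.    1.14 -0.12]
time_s: 13.38
tool_pos: [0.6136, -0.0874, 0.2318]
tool_rot: [0.716, 0.698, 0.003, 0.004]
ft_force: [-8.9, -0.0, 39.9]
width: 0.0187
grasp_force: 64.3
t 13.38 tcp [ 0.6136 -0.0874  0.2318] yaw_y -1.43 z [ 0.009 -0.002 -1.   ] w 0.0187 gf 64.3 F [-8.9 -0.  39.9] j [-0.14  0.34  1.65 -0.    1.14 -0.12]
```

```bash
python3 -m crank '[[0,0,0.6,0,0,0,1],[0,0,0.6,0,0,0,1],[0,0,0,0,0,0,1],[0,0,0,0,0,0,1]]'
python3 - <<'E'
from h import *
st()
for c in ['side','wrist']:
  p,d,K,W=snap(c,'x_'+c); u=proj([.6125,-.088,.2],K,W); print(u)
  a=int(u[1]);b=int(u[0]);cv2.imwrite('pics/x_'+c+'c.png',cv2.resize(p[max(a-45,0):a+45,b-60:b+60,::-1],(480,360)))
cv2.imwrite('pics/x.png',cv2.vconcat([cv2.resize(cv2.imread('pics/x_sidec.png'),(390,295)),cv2.resize(cv2.imread('pics/x_wrist.png'),(390,244))]))
E
```

```text
time_s: 13.88
tool_pos: [0.6113, -0.0869, 0.2369]
tool_rot: [0.716, 0.698, 0.0, 0.001]
ft_force: [2.8, -3.3, 1.7]
width: 0.0186
grasp_force: 59.2
t 13.88 tcp [ 0.6113 -0.0869  0.2369] yaw_y -1.42 z [ 0.001 -0.001 -1.   ] w 0.0186 gf 59.2 F [ 2.8 -3.3  1.7] j [-0.14  0.34  1.65 -0.    1.16 -0.12]
[320.07392727 159.05594633]
[322.20881362 229.29757977]
```

View pics/x.png

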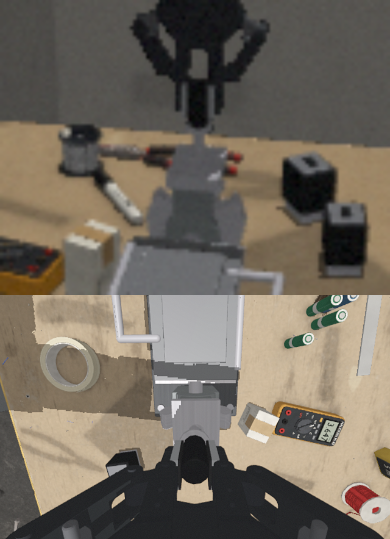

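```bash
python3 -m crank '[[0.1,-0.2,0,0,0,0,1],[0,0,0,0,0,0,1]]';python3 -m crank '[[0,0,-0.4,0,0,0,1],[0,0,-0.4,0,0,0,1],[0,0,0,0,0,0,1]]'; python3 -c "
from h import *;st()"
```

```text
time_s: 14.22
tool_pos: [0.6111, -0.0883, 0.2361]
tool_rot: [0.716, 0.698, -0.0, -0.001]
ft_force: [1.3, -0.0, 0.4]
width: 0.0187
grasp_force: 59.0
time_s: 14.6
tool_pos: [0.6122, -0.0889, 0.229]
tool_rot: [0.716, 0.698, 0.0, 0.001]
ft_force: [4.2, -2.5, -0.8]
width: 0.0188
grasp_force: 59.1
t 14.6 tcp [ 0.6122 -0.0889  0.229 ] yaw_y -1.41 z [ 0.002 -0.001 -1.   ] w 0.0188 gf 59.1 F [ 4.2 -2.5 -0.8] j [-0.15  0.34  1.65 -0.    1.14 -0.12]
```

Entering freely now; a touch further +x/-y, then down.

```bash
python3 -m crank '[[0.05,-0.05,-0.4,0,0,0,1],[0,0,-0.4,0,0,0,1],[0,0,-0.3,0,0,0,1],[0,0,-0.3,0,0,0,1],[0,0,0,0,0,0,1]]'; python3 -c "
from h import *;st()"
```

```text
time_s: 15.22
tool_pos: [0.6123, -0.0892, 0.2143]
tool_rot: [0.716, 0.698, 0.0, 0.0]
ft_force: [5.1, -3.6, -2.4]
width: 0.0187
grasp_force: 59.2
t 15.22 tcp [ 0.6123 -0.0892  0.2143] yaw_y -1.41 z [ 0. -0. -1.] w 0.0187 gf 59.2 F [ 5.1 -3.6 -2.4] j [-0.15  0.36  1.66 -0.    1.12 -0.12]
```

```bash
python3 -m crank '[[0.05,-0.05,-0.4,0,0,0,1],[0,0,-0.4,0,0,0,1],[0,0,-0.4,0,0,0,1],[0,0,-0.3,0,0,0,1],[0,0,0,0,0,0,1]]'; python3 -c "
from h import *;st()"
```

```text
time_s: 15.85
tool_pos: [0.6124, -0.0895, 0.2004]
tool_rot: [0.716, 0.698, -0.0, -0.0]
ft_force: [-0.9, -0.4, 8.6]
width: 0.0183
grasp_force: 60.4
t 15.85 tcp [ 0.6124 -0.0895  0.2004] yaw_y -1.42 z [-0.  0. -1.] w 0.0183 gf 60.4 F [-0.9 -0.4  8.6] j [-0.15  0.37  1.68  0.    1.09 -0.12]
```

```bash
python3 -m crank '[[0,0,-0.2,0,0,0,1],[0,0,0,0,0,0,1],[0,0,0.2,0,0,0,4],[0,0,0,0,0,0,5],[0,0,0,0,0,0,5]]'; python3 -m crank '[[0,0,3,0,0,0,5],[0,0,5,0,0,0,6],[0,0,5,0,0,0,6],[-3,3,0,0,0,0,6],[-3,3,0,0,0,0,6]]'
python3 - <<'E'
from h import *
np.set_printoptions(precision=4,suppress=True)
st(); 
p,d,K,W=snap('wrist','w5'); X=cloud(d,K,W).reshape(-1,3)
print([(round(r['conf'],2),np.round(r['at'],4)) for r in arm.look_for('wrist','cover_bow')])
Q=X[(d.ravel()>0)&(X[:,0]>.48)&(X[:,0]<.56)&(abs(X[:,1]-.06)<.06)&(X[:,2]>.08)]
print(len(Q),Q.min(0),Q.max(0))
for y in np.arange(.0,.13,.01):
    q=Q[abs(Q[:,1]-y)<.005]
    if len(q): print(round(y,3),len(q),q[:,0].min(),q[:,0].max(),q[:,2].max())
p,d,K,W=snap('top','t5'); X=cloud(d,K,W).reshape(-1,3)
Q=X[(abs(X[:,0]-.612)<.04)&(abs(X[:,1]+.087)<.04)&(X[:,2]>.21)&(X[:,2]<.26)]; print('pin',len(Q),Q.mean(0),Q[:,2].max())
p,d,K,W=snap('side'); X=cloud(d,K,W).reshape(-1,3)
Q=X[(abs(X[:,0]-.612)<.04)&(abs(X[:,1]+.087)<.04)&(X[:,2]>.21)&(X[:,2]<.26)]; print('pin',len(Q),Q.mean(0),Q[:,2].max())
E
```

```text
time_s: 16.48
tool_pos: [0.6121, -0.0894, 0.1992]
tool_rot: [0.716, 0.698, -0.0, -0.001]
ft_force: [-0.3, 0.7, -0.3]
width: 0.0499
grasp_force: 0.0
time_s: 17.1
tool_pos: [0.5519, -0.0291, 0.3299]
tool_rot: [0.716, 0.698, 0.0, -0.0]
ft_force: [-0.2, -0.1, 0.2]
width: 0.0601
grasp_force: 0.0
t 17.1 tcp [ 0.5519 -0.0291  0.3299] yaw_y -1.47 z [ 0.  0. -1.] w 0.0601 gf 0.0 F [-0.2 -0.1  0.2] j [-0.06  0.16  1.67  0.    1.31 -0.03]
[(0.59, array([0.6158, 0.0766, 0.13  ]))]
2137 [0.5088 0.     0.1   ] [0.56   0.12   0.1311]
0.0 27 0.5535967383127993 0.5590482782080223 0.1265179080657367
0.01 52 0.5536421443871341 0.559211918939778 0.12698993989490426
0.02 365 0.5095987658738764 0.5593449869949245 0.1310740315635745
0.03 157 0.5088317971055238 0.5595398020189106 0.13022131492898614
0.04 135 0.5093951568510391 0.5597075149755866 0.13071630007220042
0.05 150 0.5100697890045679 0.559882412262281 0.13073183195641852
0.06 142 0.5093121147963755 0.559980934723308 0.13071736579246285
0.07 137 0.510014704983853 0.5590914451706764 0.13048267547339293
0.08 144 0.5097571697428062 0.5592834777072794 0.13081617463059259
0.09 146 0.5101906574320042 0.5594311064643004 0.13062682320359348
0.1 147 0.5099723334758586 0.5596287062277543 0.13061269465560393
0.11 495 0.5099123662870257 0.5597174215041898 0.13094630943330055
0.12 40 0.5137314944967529 0.5598854585162554 0.12789120794060993<stdin>:12: RuntimeWarning: Mean of empty slice.
  ret = um.true_divide(
Traceback (most recent call last):
ValueError: zero-size array to reduction operation maximum which has no identity
```

View pics/w5.png

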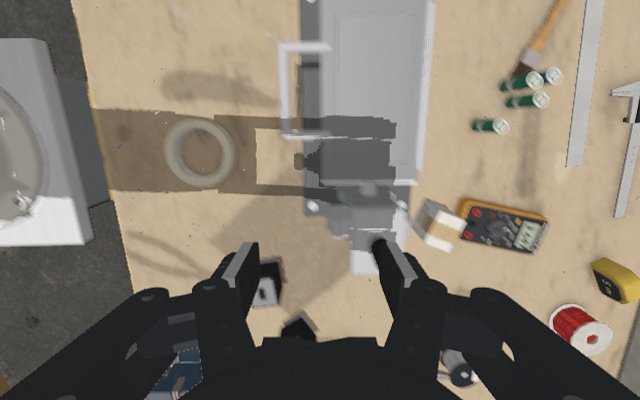

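```bash
python3 -m crank '[[-1.9,4.75,0,0,0,0,3],[-1.9,4.75,-2,0,0,0,3],[0,0,-5,0,0,0,3],[0,0,-5,0,0,0,3],[0,0,0,0,0,0,3]]';  python3 -c "
from h import *;st()"
```

```text
time_s: 17.88
tool_pos: [0.5126, 0.0648, 0.2066]
tool_rot: [0.716, 0.698, -0.003, -0.002]
ft_force: [0.2, -0.4, 0.6]
width: 0.0302
grasp_force: 0.0
t 17.88 tcp [0.5126 0.0648 0.2066] yaw_y -1.42 z [-0.007 -0.001 -1.   ] w 0.0302 gf 0.0 F [ 0.2 -0.4  0.6] j [ 0.12  0.22  1.88 -0.    1.05  0.15]
```

```bash
python3 -m crank '[[0,0,-4,0,0,0,3],[0,0,-4,0,0,0,3],[0,0,-2,0,0,0,3],[0,0,0,0,0,0,3]]' && python3 -m crank '[[0,0,0,0,0,0,0],[0,0,0,0,0,0,0],[0,0,0,0,0,0,0]]' 40; python3 -c "
from h import *;st()"
```

```text
time_s: 18.38
tool_pos: [0.5155, 0.065, 0.1102]
tool_rot: [0.716, 0.698, -0.0, -0.0]
ft_force: [-0.2, -0.6, -1.0]
width: 0.0297
grasp_force: 0.0
time_s: 18.75
tool_pos: [0.5191, 0.0653, 0.1127]
tool_rot: [0.716, 0.698, 0.003, 0.003]
ft_force: [7.6, -1.9, -1.5]
width: 0.0083
grasp_force: 38.9
t 18.75 tcp [0.5191 0.0653 0.1127] yaw_y -1.4 z [ 0.009  0.    -1.   ] w 0.0083 gf 38.9 F [ 7.6 -1.9 -1.5] j [ 0.12  0.34  1.96 -0.    0.83  0.15]
```

```bash
python3 -m crank '[[0.14,0,1.66,0,0,0,0],[0.32,0,1.64,0,0,0,0],[0.5,0,1.59,0,0,0,0],[0.67,0,1.53,0,0,0,0],[0.84,0,1.45,0,0,0,0]]' && python3 -m crank '[[0.99,0,1.34,0,0,0,0],[1.13,0,1.23,0,0,0,0],[1.26,0,1.1,0,0,0,0],[1.37,0,0.95,0,0,0,0],[1.47,0,0.79,0,0,0,0]]'; python3 -c "
from h import *;st()"
```

```text
time_s: 19.38
tool_pos: [0.5417, 0.0649, 0.1912]
tool_rot: [0.716, 0.698, 0.002, 0.002]
ft_force: [7.4, -3.5, -7.7]
width: 0.0083
grasp_force: 38.8
time_s: 20.0
tool_pos: [0.6013, 0.0642, 0.244]
tool_rot: [0.716, 0.698, -0.001, 0.0]
ft_force: [-3.8, -7.5, 2.2]
width: 0.008
grasp_force: 39.1
t 20.0 tcp [0.6013 0.0642 0.244 ] yaw_y -1.41 z [-0.002 -0.002 -1.   ] w 0.008 gf 39.1 F [-3.8 -7.5  2.2] j [ 0.1   0.31  1.66 -0.    1.17  0.13]
```

```bash
python3 -m crank '[[1.55,0,0.63,0,0,0,0],[1.61,0,0.46,0,0,0,0],[1.65,0,0.28,0,0,0,0],[1.67,0,0.09,0,0,0,0],[1.67,0,-0.09,0,0,0,0]]' && python3 -m crank '[[1.65,0,-0.27,0,0,0,0],[1.61,0,-0.45,0,0,0,0],[0,0,0,0,0,0,0]]'; python3 -c "
from h import *;st()"
```

```text
time_s: 20.62
tool_pos: [0.6839, 0.0635, 0.2583]
tool_rot: [0.716, 0.698, -0.001, 0.001]
ft_force: [-1.8, -8.9, 5.1]
width: 0.0084
grasp_force: 41.7
time_s: 21.0
tool_pos: [0.7175, 0.0634, 0.2507]
tool_rot: [0.716, 0.698, -0.0, 0.002]
ft_force: [-0.3, -9.1, 4.4]
width: 0.0083
grasp_force: 42.2
t 21.0 tcp [0.7175 0.0634 0.2507] yaw_y -1.46 z [ 0.002 -0.003 -1.   ] w 0.0083 gf 42.2 F [-0.3 -9.1  4.4] j [ 0.09  0.49  1.39 -0.    1.27  0.11]
```

```bash
python3 -m crank '[[0,0,0,0,0,0,2.5],[0,0,0,0,0,0,2.5],[0,0,4,0,0,0,3],[0,0,5,0,0,0,3],[-3,-4.8,0,0,0,0,8]]' && python3 -m crank '[[-3,-4.8,0,0,0,0,8],[-3,-4.8,0,0,0,0,8],[-3,-4.8,0,0,0,0,8],[-3,-4.8,0,0,0,0,8],[-3,-4.8,0,0,0,0,8]]'  && python3 -m crank '[[-3,-4.8,0,0,0,0,8],[-2.8,-4.7,0,0,0,0,8],[0,0,0,0,0,0,8]]'
python3 - <<'E'
from h import *
np.set_printoptions(precision=4,suppress=True)
st()
for c in ['top','side','wrist']:
  p,d,K,W=snap(c,'y_'+c); X=cloud(d,K,W).reshape(-1,3); X=X[d.ravel()>0]
  Q=X[(abs(X[:,0]-.612)<.04)&(abs(X[:,1]+.087)<.04)&(X[:,2]>.225)&(X[:,2]<.26)]
  if len(Q): print(c,'pin',len(Q),Q.mean(0),Q[:,2].max())
  Q=X[(X[:,0]>.6)&(X[:,0]<.8)&(abs(X[:,1]-.065)<.07)&(X[:,2]>.14)&(X[:,2]<.3)]
  if len(Q)>20:
    k=np.polyfit(Q[:,2],Q[:,0],1); print('cover',len(Q),Q[:,2].max(),'lean angle',np.pi/2+np.arctan(k[0]))
  for xc,yc in [(.461,-.213),(.509,-.327)]:
    q=X[(abs(X[:,0]-xc)<.055)&(abs(X[:,1]-yc)<.055)&(X[:,2]>.06)&(X[:,2]<.08)]
    if len(q)>5: print('relay',len(q),cv2.minAreaRect(q[:,:2].astype(np.float32)))
E
```

```text
time_s: 21.62
tool_pos: [0.6884, 0.0198, 0.344]
tool_rot: [0.714, 0.7, 0.004, 0.002]
ft_force: [0.9, -1.5, -0.9]
width: 0.0472
grasp_force: 0.0
time_s: 22.25
tool_pos: [0.5346, -0.2235, 0.3396]
tool_rot: [0.716, 0.698, 0.0, 0.0]
ft_force: [0.8, -0.7, 0.8]
width: 0.08
grasp_force: 0.0
time_s: 22.62
tool_pos: [0.4759, -0.32, 0.3395]
tool_rot: [0.717, 0.697, -0.0, 0.0]
ft_force: [0.2, 1.0, -0.8]
width: 0.08
grasp_force: 0.0
t 22.62 tcp [ 0.4759 -0.32    0.3395] yaw_y -1.64 z [ 0. -0. -1.] w 0.08 gf 0.0 F [ 0.2  1.  -0.8] j [-0.59  0.19  1.61 -0.    1.34 -0.57]
top pin 38 [ 0.6113 -0.0864  0.2351] 0.2428918714409085
cover 1000 0.26259888914341056 lean angle 2.011773543870959
relay 207 ((0.4613801836967468, -0.21684691309928894), (0.045730169862508774, 0.05412345007061958), 6.707859039306641)
relay 211 ((0.5085634589195251, -0.3292033076286316), (0.04527413472533226, 0.05531792342662811), 31.825815200805664)
side pin 33 [ 0.611  -0.0828  0.233 ] 0.23857846824723938
cover 702 0.2613464399295208 lean angle 2.0143854990227403
relay 110 ((0.46090179681777954, -0.21272927522659302), (0.043289266526699066, 0.055207185447216034), 3.5297203063964844)
relay 97 ((0.5088503360748291, -0.3260962963104248), (0.04457320272922516, 0.0650871992111206), 32.043067932128906)
relay 1510 ((0.46240994334220886, -0.21866349875926971), (0.04590481147170067, 0.05405418574810028), 6.667146682739258)
relay 1222 ((0.5101801753044128, -0.33154574036598206), (0.04590195417404175, 0.053973231464624405), 32.481285095214844)
```

Run:
```python
import cv2
cv2.imwrite('pics/y.png',cv2.vconcat([cv2.resize(cv2.imread('pics/y_side.png')[100:300,220:460],(360,300)),cv2.resize(cv2.imread('pics/y_wrist.png'),(480,300))[:,:360]]))
cv2.imwrite('pics/y.png',cv2.hconcat([cv2.resize(cv2.imread('pics/y_side.png')[120:280,240:432],(360,300)),cv2.resize(cv2.imread('pics/y_wrist.png'),(440,300))]))
```

```text
(no output)
```

View pics/y.png

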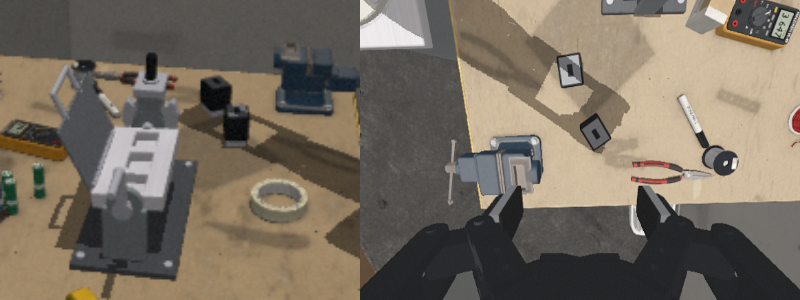

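```bash
python3 -m crank '[[-0.7,5.1,0,0,0,4,7.5],[-0.7,5.1,-2,0,0,4.3,7.5],[0,0,-6,0,0,0,7.5],[0,0,-6,0,0,0,7.5],[0,0,-6,0,0,0,7.5]]'  && python3 -m crank '[[0,0,-4,0,0,0,7.5],[0,0,0,0,0,0,7.5]]'
python3 - <<'E'
from h import *
np.set_printoptions(precision=4,suppress=True)
st()
p,d,K,W=snap('top'); P=cloud(d,K,W)
# socket holes: table-top points lower than mouth
m=(P[...,0]>.57)&(P[...,0]<.66)&(P[...,1]>-.05)&(P[...,1]<.18)&(d>0)
z=P[...,2][m]; h=np.median(z[(z>.105)&(z<.135)]); print('top z',h)
hm=((m)&(P[...,2]<h-.006)&(P[...,2]>h-.03)).astype(np.uint8)
n,l,s,c=cv2.connectedComponentsWithStats(hm)
for i in range(1,n):
  if s[i,4]>40: q=P[l==i]; print(s[i,4],q[:,2].mean(),cv2.minAreaRect(q[:,:2].astype(np.float32)))
E
```

```text
time_s: 23.4
tool_pos: [0.4646, -0.214, 0.138]
tool_rot: [0.662, 0.749, 0.0, 0.001]
ft_force: [1.0, -0.4, -0.6]
width: 0.0753
grasp_force: 0.0
time_s: 23.65
tool_pos: [0.4622, -0.2134, 0.0968]
tool_rot: [0.663, 0.749, -0.001, -0.003]
ft_force: [-0.0, -0.5, 1.0]
width: 0.0754
grasp_force: 0.0
t 23.65 tcp [ 0.4622 -0.2134  0.0968] yaw_y 6.99 z [-0.005  0.003 -1.   ] w 0.0754 gf 0.0 F [-0.  -0.5  1. ] j [-0.44  0.36  1.99  0.    0.8  -0.56]
top z 0.11811682470587992
172 0.10120126689753699 ((0.6101167798042297, -0.004490621387958527), (0.04216013848781586, 0.04669896140694618), 1.3748964071273804)
176 0.10155738640566209 ((0.613422155380249, 0.06346867978572845), (0.05601062625646591, 0.0377635657787323), 89.22205352783203)
173 0.10096762541255047 ((0.6152410507202148, 0.1285003423690796), (0.047842685133218765, 0.04024086892604828), 89.14738464355469)
```

```bash
python3 -m crank '[[0,-0.4,-4,0,0,0,7.5],[0,0,-3,0,0,0,7.5],[0,0,0,0,0,0,7.5]]' && python3 -m crank '[[0,0,0,0,0,0,2],[0,0,0,0,0,0,2],[0,0,0,0,0,0,2],[0,0,0,0,0,0,2]]' 50; python3 -c "
from h import *;st()"
```

```text
time_s: 24.08
tool_pos: [0.464, -0.2193, 0.0296]
tool_rot: [0.663, 0.748, -0.0, -0.0]
ft_force: [-0.7, 0.5, 1.0]
width: 0.0747
grasp_force: 0.0
time_s: 24.58
tool_pos: [0.4651, -0.2202, 0.0313]
tool_rot: [0.663, 0.748, 0.0, 0.002]
ft_force: [-0.9, 1.4, 9.1]
width: 0.0459
grasp_force: 51.1
t 24.57 tcp [ 0.4651 -0.2202  0.0313] yaw_y 6.89 z [ 0.003 -0.001 -1.   ] w 0.0459 gf 51.1 F [-0.9  1.4  9.1] j [-0.45  0.47  2.01  0.    0.66 -0.57]
```

```bash
python3 -m crank '[[0,0,3,0,0,0,2],[0,0,6,0,0,0,2],[0,0,6,0,0,0,2],[0,0,6,0,0,0,2],[0,0,6,0,0,0,2]]'  && python3 -m crank '[[2.1,4.4,0,0,0,-4,2],[2.1,4.4,0,0,0,-3.9,2],[2.1,4.4,0,0,0,0,2],[2.1,4.4,0,0,0,0,2],[2.1,4.4,0,0,0,0,2]]' && python3 -m crank '[[2.1,4.4,0,0,0,0,2],[2.1,4.4,0,0,0,0,2],[0,0,0,0,0,0,2],[0,0,0,0,0,0,2]]'
python3 - <<'E'
from h import *
np.set_printoptions(precision=4,suppress=True)
st()
p,d,K,W=snap('wrist','w7'); P=cloud(d,K,W)
m=(P[...,0]>.57)&(P[...,0]<.66)&(P[...,1]>-.05)&(P[...,1]<.18)&(d>0)
z=P[...,2][m]; h=np.median(z[(z>.105)&(z<.135)]); print('top z',h)
hm=((m)&(P[...,2]<h-.006)&(P[...,2]>h-.03)).astype(np.uint8)
n,l,s,c=cv2.connectedComponentsWithStats(hm)
for i in range(1,n):
  if s[i,4]>100: q=P[l==i]; print(s[i,4],q[:,2].mean(),cv2.minAreaRect(q[:,:2].astype(np.float32)),np.percentile(q[:,:2],[1,99],axis=0).tolist())
E
```

```text
time_s: 25.2
tool_pos: [0.4633, -0.2194, 0.3028]
tool_rot: [0.663, 0.748, 0.0, 0.001]
ft_force: [0.5, -0.4, -1.6]
width: 0.0453
grasp_force: 51.7
time_s: 25.82
tool_pos: [0.569, 0.002, 0.3007]
tool_rot: [0.713, 0.701, 0.001, 0.001]
ft_force: [-0.4, -0.7, -1.1]
width: 0.0451
grasp_force: 51.9
time_s: 26.32
tool_pos: [0.6102, 0.0881, 0.2999]
tool_rot: [0.713, 0.701, 0.0, 0.0]
ft_force: [-0.1, 0.4, -1.2]
width: 0.0453
grasp_force: 51.9
t 26.32 tcp [0.6102 0.0881 0.2999] yaw_y -0.98 z [ 0. -0. -1.] w 0.0453 gf 51.9 F [-0.1  0.4 -1.2] j [ 0.14  0.28  1.58 -0.    1.28  0.16]
top z 0.1197099565607212
1668 0.1024268409652596 ((0.6112837791442871, 0.12644106149673462), (0.04816938936710358, 0.040412843227386475), 88.54117584228516) [[0.5911291623709736, 0.1025970364223863], [0.6312371839295784, 0.15023252128741185]]
346 0.10242791913091982 ((0.610658586025238, 0.07616087794303894), (0.012996106408536434, 0.04008986055850983), 89.44646453857422) [[0.590701999356624, 0.06982563926661582], [0.6306656840940711, 0.0811368504168118]]
```

View pics/w7.png

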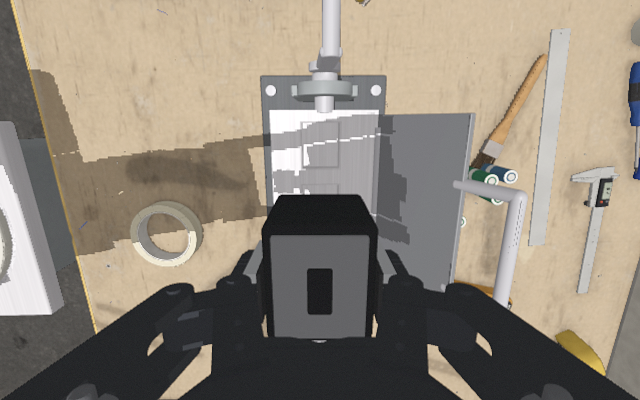

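```bash
python3 - <<'E'
from h import *
np.set_printoptions(precision=4,suppress=True)
p,d,K,W=snap('wrist'); P=cloud(d,K,W); X=P.reshape(-1,3); o=arm.get_obs(); print(o['tool_pos'])
v,u=np.mgrid[:400,:640]
m=(abs(P[...,2]-.335)<.006)&(d>0)&(u>250)&(u<400)&(v>220)&(v<340)
q=P[m]; print(len(q),q[:,2].mean(),cv2.minAreaRect(q[:,:2].astype(np.float32)),np.percentile(q[:,:2],[1,99],axis=0))
E
python3 -m crank '[[0.2,3.7,-4,0,0,0,2],[0,0,-3,0,0,0,2],[0,0,0,0,0,0,2],[0,0,0,0,0,0,2]]'
python3 - <<'E'
from h import *
np.set_printoptions(precision=4,suppress=True)
st()
for c in ['top','side']:
  p,d,K,W=snap(c); X=cloud(d,K,W).reshape(-1,3)
  print(c,[(round(r['conf'],2),np.round(r['at'],4)) for r in arm.look_for(c,'relay_1_mid')])
E
```

```text
[0.6102 0.0874 0.2997]
14195 0.3359682174661573 ((0.6120816469192505, 0.08927369117736816), (0.05363824963569641, 0.06101485714316368), 88.52823638916016) [[0.5852 0.0664]
 [0.6357 0.1156]]
time_s: 26.92
tool_pos: [0.6133, 0.1246, 0.2306]
tool_rot: [0.714, 0.7, 0.001, 0.0]
ft_force: [-1.8, 0.4, -1.5]
width: 0.0455
grasp_force: 51.8
t 26.93 tcp [0.6133 0.1246 0.2306] yaw_y -1.08 z [ 0.002  0.    -1.   ] w 0.0455 gf 51.8 F [-1.8  0.4 -1.5] j [ 0.2   0.35  1.63 -0.    1.15  0.22]
top [(0.65, array([ 0.6064, -0.0831,  0.2191])), (0.28, array([0.6444, 0.3266, 0.0516]))]
side []
```

Run:
```python
from h import *
np.set_printoptions(precision=4,suppress=True)
p,d,K,W=snap('wrist','w8'); P=cloud(d,K,W); o=arm.get_obs(); st()
print(d[286,290],d[250,318],d[330,340], P[286,290],)
for uv in [(270,235),(367,235),(270,338),(367,338)]:
    D=d[286,290]; c=np.array([(uv[0]-K[0,2])/K[0,0]*D,(uv[1]-K[1,2])/K[1,1]*D,D]); print(P[min(uv[1]+3 if uv[1]<300 else uv[1]-3,399), uv[0]+3 if uv[0]<300 else uv[0]-3]-o['tool_pos'])
h=.1197
m=(P[...,0]>.57)&(P[...,0]<.66)&(P[...,1]>-.05)&(P[...,1]<.18)&(d>0)&(P[...,2]<h-.006)&(P[...,2]>h-.03)
n,l,s,c=cv2.connectedComponentsWithStats(m.astype(np.uint8))
for i in range(1,n):
  if s[i,4]>100: q=P[l==i]; print(s[i,4],q[:,2].mean(),np.percentile(q[:,:2],[1,99],axis=0).tolist())
```

```text
t 27.18 tcp [0.6132 0.1252 0.2303] yaw_y -1.04 z [ 0.002  0.    -1.   ] w 0.0457 gf 51.8 F [-1.1 -0.3 -0.4] j [0.2  0.35 1.63 0.   1.15 0.22]
0.11951615 0.11503152 0.12437469 [0.6009 0.1283 0.2668]
[-0.0178  0.0238  0.0368]
[0.0168 0.0227 0.0357]
[-0.0207 -0.0209  0.035 ]
[ 0.0177 -0.0211  0.0358]
112 0.10269139669069638 [[0.6267961118768737, 0.16300754337273432], [0.6591291655461229, 0.16362038562759446]]
1165 0.10215092090040928 [[0.5910108320725056, 0.12506962085543305], [0.6313267429788614, 0.14841300557324183]]
```

```bash
python3 -m crank '[[0,0.1,-4,0,0,0,2],[0,0,-3.3,0,0,0,2],[0,0,0,0,0,0,2],[0,0,0,0,0,0,2]]';python3 -m crank '[[0,0,-0.4,0,0,0,2],[0,0,-0.3,0,0,0,2],[0,0,0,0,0,0,2]]'; python3 -c "
from h import *;st()"
```

```text
time_s: 27.68
tool_pos: [0.6133, 0.1265, 0.1575]
tool_rot: [0.713, 0.701, 0.0, 0.0]
ft_force: [-0.0, 0.3, 0.5]
width: 0.045
grasp_force: 53.5
time_s: 28.05
tool_pos: [0.6126, 0.1264, 0.1493]
tool_rot: [0.713, 0.701, 0.0, 0.0]
ft_force: [0.1, -0.6, -1.0]
width: 0.0455
grasp_force: 53.5
t 28.05 tcp [0.6126 0.1264 0.1493] yaw_y -1.02 z [ 0.  0. -1.] w 0.0455 gf 53.5 F [ 0.1 -0.6 -1. ] j [0.2  0.44 1.7  0.   1.   0.22]
```

```bash
python3 -m crank '[[0,0,-0.3,0,0,0,2],[0,0,-0.2,0,0,0,2],[0,0,0,0,0,0,2]]'; python3 -c "
from h import *;st()"
```

```text
time_s: 28.42
tool_pos: [0.6125, 0.1264, 0.1438]
tool_rot: [0.713, 0.701, -0.0, -0.0]
ft_force: [0.1, -0.1, -0.8]
width: 0.0453
grasp_force: 53.5
t 28.43 tcp [0.6125 0.1264 0.1438] yaw_y -1.02 z [-0. -0. -1.] w 0.0453 gf 53.5 F [ 0.1 -0.1 -0.8] j [ 0.2   0.44  1.71 -0.    0.99  0.22]
```

In the socket without contact; push home.

```bash
python3 -m crank '[[0,0,-0.3,0,0,0,2],[0,0,-0.3,0,0,0,2],[0,0,-0.3,0,0,0,2],[0,0,0,0,0,0,2]]'; python3 -c "
from h import *;st()"
```

```text
time_s: 28.92
tool_pos: [0.6125, 0.1264, 0.1373]
tool_rot: [0.713, 0.701, 0.0, -0.0]
ft_force: [-9.2, -0.8, 20.1]
width: 0.0459
grasp_force: 56.0
t 28.93 tcp [0.6125 0.1264 0.1373] yaw_y -1.01 z [ 0.  0. -1.] w 0.0459 gf 56.0 F [-9.2 -0.8 20.1] j [0.2  0.45 1.71 0.   0.98 0.22]
```

```bash
python3 -m crank '[[0,0,0.3,0,0,0,7],[0,0,0,0,0,0,7],[0,0,3,0,0,0,7],[0,0,6,0,0,0,7],[0,0,6,0,0,0,7]]'  && python3 -m crank '[[0,0,5,0,0,0,7],[-1.1,-5.4,0,0,0,3.7,7],[-1.1,-5.4,0,0,0,3.7,7],[-1.1,-5.4,0,0,0,3.7,7],[-1.1,-5.4,0,0,0,3.7,7]]' && python3 -m crank '[[-1.1,-5.4,0,0,0,3.7,7],[-1.1,-5.4,0,0,0,3.7,7],[-1.1,-5.4,0,0,0,3.7,7],[-1.1,-5.4,0,0,0,3.7,7],[-1.1,-5.4,0,0,0,3.7,7]]'  && python3 -m crank '[[0,0,0,0,0,0,7],[0,0,0,0,0,0,7]]'
python3 - <<'E'
from h import *
np.set_printoptions(precision=4,suppress=True)
st()
for c in ['wrist','top']:
  p,d,K,W=snap(c,'z_'+c); X=cloud(d,K,W).reshape(-1,3)[d.ravel()>0]
  q=X[(X[:,0]>.4)&(X[:,0]<.6)&(X[:,1]>-.42)&(X[:,1]<-.17)&(X[:,2]>.06)&(X[:,2]<.08)]
  if len(q): print(c,len(q),cv2.minAreaRect(q[:,:2].astype(np.float32)))
  q=X[(abs(X[:,0]-.613)<.03)&(abs(X[:,1]-.127)<.035)&(X[:,2]>.16)&(X[:,2]<.19)]
  if len(q): print(c,'placed',len(q),np.median(q[:,2]),cv2.minAreaRect(q[:,:2].astype(np.float32)))
E
```

```text
time_s: 29.55
tool_pos: [0.6124, 0.1263, 0.289]
tool_rot: [0.713, 0.701, -0.0, -0.0]
ft_force: [1.1, 0.4, 0.5]
width: 0.0699
grasp_force: 0.0
time_s: 30.18
tool_pos: [0.5682, -0.0912, 0.3379]
tool_rot: [0.616, 0.788, 0.0, 0.0]
ft_force: [0.2, -0.3, 0.5]
width: 0.0698
grasp_force: 0.0
time_s: 30.8
tool_pos: [0.5131, -0.3615, 0.3378]
tool_rot: [0.482, 0.876, 0.0, 0.0]
ft_force: [-0.1, -0.4, -0.8]
width: 0.07
grasp_force: 0.0
time_s: 31.05
tool_pos: [0.5136, -0.3593, 0.3376]
tool_rot: [0.483, 0.875, 0.0, -0.0]
ft_force: [0.7, 0.6, -0.3]
width: 0.0704
grasp_force: 0.0
t 31.05 tcp [ 0.5136 -0.3593  0.3376] yaw_y 32.21 z [-0.     0.001 -1.   ] w 0.0704 gf 0.0 F [ 0.7  0.6 -0.3] j [-0.61  0.28  1.5   0.    1.36 -1.18]
wrist 1312 ((0.5100443363189697, -0.3311975300312042), (0.04461846128106117, 0.05312138795852661), 31.912839889526367)
top 208 ((0.5095475316047668, -0.3303941786289215), (0.04499508813023567, 0.055110540241003036), 32.95701599121094)
top placed 255 0.17147595589768083 ((0.6118245720863342, 0.12911520898342133), (0.05383967235684395, 0.04682476446032524), 89.17786407470703)
```

```bash
python3 -m crank '[[-0.35,2.8,-3,0,0,0,7],[0,0,-6,0,0,0,7],[0,0,-6,0,0,0,7],[0,0,-6,0,0,0,7],[0,0,-2,0,0,0,7]]'  && python3 -m crank '[[0,0,0,0,0,0,7],[0,0,0,0,0,0,7]]'; python3 -c "
from h import *;st()"
```

```text
time_s: 31.78
tool_pos: [0.5086, -0.3288, 0.1044]
tool_rot: [0.482, 0.876, 0.0, -0.003]
ft_force: [0.8, 0.3, 0.3]
width: 0.0702
grasp_force: 0.0
time_s: 32.02
tool_pos: [0.5113, -0.3315, 0.1095]
tool_rot: [0.482, 0.876, -0.0, 0.001]
ft_force: [0.3, -0.0, 0.4]
width: 0.0699
grasp_force: 0.0
t 32.02 tcp [ 0.5113 -0.3315  0.1095] yaw_y 32.33 z [ 0.002 -0.001 -1.   ] w 0.0699 gf 0.0 F [ 0.3 -0.   0.4] j [-0.58  0.46  1.77  0.    0.91 -1.14]
```

```bash
python3 -m crank '[[0,0,-4,0,0,0,7],[0,0,-3,0,0,0,7],[0,0,-1,0,0,0,7],[0,0,0,0,0,0,7]]' && python3 -m crank '[[0,0,0,0,0,0,2],[0,0,0,0,0,0,2],[0,0,0,0,0,0,2],[0,0,0,0,0,0,2]]' 50; python3 -c "
from h import *;st()"; python3 -m crank '[[0,0,3,0,0,0,2],[0,0,6,0,0,0,2],[0,0,6,0,0,0,2],[0,0,6,0,0,0,2],[0,0,6,0,0,0,2]]'; python3 -c "
from h import *;st()"
```

```text
time_s: 32.52
tool_pos: [0.5108, -0.3318, 0.029]
tool_rot: [0.483, 0.876, -0.0, 0.0]
ft_force: [0.2, -1.2, -0.0]
width: 0.07
grasp_force: 0.0
time_s: 33.02
tool_pos: [0.5112, -0.3323, 0.0298]
tool_rot: [0.483, 0.876, -0.0, 0.001]
ft_force: [0.1, -0.1, 7.6]
width: 0.0455
grasp_force: 52.3
t 33.02 tcp [ 0.5112 -0.3323  0.0298] yaw_y 32.28 z [ 0.002 -0.001 -1.   ] w 0.0455 gf 52.3 F [ 0.1 -0.1  7.6] j [-0.58  0.58  1.8   0.    0.76 -1.14]
time_s: 33.65
tool_pos: [0.5098, -0.3314, 0.3007]
tool_rot: [0.483, 0.876, -0.0, 0.0]
ft_force: [1.5, -1.3, -1.8]
width: 0.0456
grasp_force: 51.6
t 33.65 tcp [ 0.5098 -0.3314  0.3007] yaw_y 32.28 z [ 0.001 -0.    -1.   ] w 0.0456 gf 51.6 F [ 1.5 -1.3 -1.8] j [-0.58  0.27  1.59  0.    1.28 -1.14]
```

```bash
python3 -m crank '[[1.27,4.9,0,0,0,-4.2,2],[1.27,4.9,0,0,0,-4.2,2],[1.27,4.9,0,0,0,-4.2,2],[1.27,4.9,0,0,0,-4.2,2],[1.27,4.9,0,0,0,-4.2,2]]' && python3 -m crank '[[1.27,4.9,0,0,0,-4.2,2],[1.27,4.9,0,0,0,-4.2,2],[1.27,4.9,0,0,0,-3.9,2],[0,0,-4,0,0,0,2],[0,0,-4,0,0,0,2]]' && python3 -m crank '[[0,0,-3,0,0,0,2],[0,0,0,0,0,0,2],[0,0,0,0,0,0,2]]'
python3 - <<'E'
from h import *
st(); p,d,K,W=snap('wrist','w9')
E
```

```text
time_s: 34.28
tool_pos: [0.5737, -0.085, 0.2987]
tool_rot: [0.635, 0.772, 0.0, 0.0]
ft_force: [0.3, -1.0, -1.8]
width: 0.0452
grasp_force: 51.8
time_s: 34.9
tool_pos: [0.6119, 0.0613, 0.2179]
tool_rot: [0.713, 0.701, 0.001, 0.001]
ft_force: [-0.2, -0.0, -1.2]
width: 0.0456
grasp_force: 51.9
time_s: 35.28
tool_pos: [0.6125, 0.0604, 0.1896]
tool_rot: [0.713, 0.701, 0.001, 0.001]
ft_force: [0.0, -0.2, -1.7]
width: 0.0455
grasp_force: 51.7
t 35.27 tcp [0.6125 0.0604 0.1896] yaw_y -1.03 z [ 0.002  0.    -1.   ] w 0.0455 gf 51.7 F [ 0.  -0.2 -1.7] j [0.1  0.38 1.7  0.   1.07 0.11]
```

View pics/w9.png

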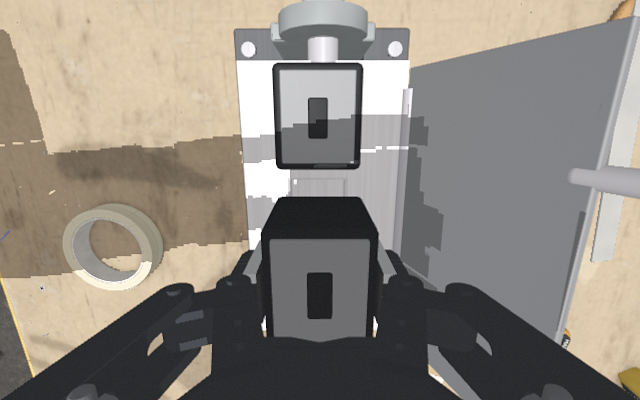

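```bash
python3 -m crank '[[-0.1,0.05,-2,0,0,0,2],[0,0,-1.7,0,0,0,2],[0,0,-0.3,0,0,0,2],[0,0,-0.3,0,0,0,2],[0,0,0,0,0,0,2]]'; python3 -c "
from h import *;st()";python3 -m crank '[[0,0,-0.3,0,0,0,2],[0,0,-0.2,0,0,0,2],[0,0,0,0,0,0,2]]'; python3 -c "
from h import *;st()"
```

```text
time_s: 35.95
tool_pos: [0.611, 0.0609, 0.1454]
tool_rot: [0.713, 0.701, 0.0, 0.0]
ft_force: [-0.2, -0.0, -2.2]
width: 0.0458
grasp_force: 51.8
t 35.95 tcp [0.611  0.0609 0.1454] yaw_y -1.02 z [ 0.  0. -1.] w 0.0458 gf 51.8 F [-0.2 -0.  -2.2] j [ 0.1   0.43  1.73 -0.    0.98  0.11]
time_s: 36.33
tool_pos: [0.6106, 0.0608, 0.1399]
tool_rot: [0.713, 0.701, -0.0, -0.0]
ft_force: [0.3, 0.3, -0.7]
width: 0.0453
grasp_force: 51.8
t 36.33 tcp [0.6106 0.0608 0.1399] yaw_y -1.02 z [-0. -0. -1.] w 0.0453 gf 51.8 F [ 0.3  0.3 -0.7] j [ 0.1   0.43  1.74 -0.    0.97  0.11]
```

Home expected at about 0.1355.

```bash
python3 -m crank '[[0,0,-0.3,0,0,0,2],[0,0,-0.3,0,0,0,2],[0,0,-0.2,0,0,0,2],[0,0,0,0,0,0,2]]'; python3 -c "
from h import *;st()"; python3 -m crank '[[0,0,0.3,0,0,0,7],[0,0,0,0,0,0,7],[0,0,3,0,0,0,7],[0,0,6,0,0,0,7],[0,0,6,0,0,0,7]]'  && python3 -m crank '[[0,0,5,0,0,0,7],[-5,-3,0,0,0,0,7],[-5,-3,0,0,0,0,7],[-5,-3,0,0,0,0,7],[-2,-4,0,0,0,0,7]]'&& python3 -m crank '[[0,-5,0,0,0,0,7],[0,-5,0,0,0,0,7],[0,0,0,0,0,0,7],[0,0,0,0,0,0,7]]'
python3 - <<'E'
from h import *
np.set_printoptions(precision=4,suppress=True)
st()
for c in ['top','side']:
  p,d,K,W=snap(c,'f_'+c); X=cloud(d,K,W).reshape(-1,3)[d.ravel()>0]
  for y in [.127,.061]:
    q=X[(abs(X[:,0]-.613)<.035)&(abs(X[:,1]-y)<.031)&(X[:,2]>.16)&(X[:,2]<.19)]
    if len(q): print(c,'placed',len(q),np.median(q[:,2]),cv2.minAreaRect(q[:,:2].astype(np.float32)))
  Q=X[(abs(X[:,0]-.612)<.04)&(abs(X[:,1]+.087)<.04)&(X[:,2]>.225)&(X[:,2]<.26)]; print('pin',len(Q),np.median(Q,0) if len(Q) else 0)
  Q=X[(X[:,0]>.66)&(X[:,0]<.8)&(abs(X[:,1]-.065)<.07)&(X[:,2]>.14)&(X[:,2]<.3)]
  if len(Q)>20: k=np.polyfit(Q[:,2],Q[:,0],1); print('cover',np.pi/2+np.arctan(k[0]))
  q=X[(X[:,0]>.3)&(X[:,0]<.65)&(X[:,1]>-.42)&(X[:,1]<-.13)&(X[:,2]>.05)&(X[:,2]<.08)]; print('left on bench',len(q))
a=cv2.imread('pics/f_top.png')[120:300,200:500];b=cv2.imread('pics/f_side.png')[120:300,200:440]
cv2.imwrite('pics/f.png',cv2.hconcat([cv2.resize(a,(440,300)),cv2.resize(b,(360,300))]))
E
```

```text
time_s: 36.83
tool_pos: [0.611, 0.0609, 0.1357]
tool_rot: [0.713, 0.701, 0.0, 0.0]
ft_force: [-11.8, -2.0, 32.5]
width: 0.0455
grasp_force: 55.7
t 36.83 tcp [0.611  0.0609 0.1357] yaw_y -1.02 z [ 0.001  0.    -1.   ] w 0.0455 gf 55.7 F [-11.8  -2.   32.5] j [0.1  0.44 1.74 0.   0.96 0.11]
time_s: 37.45
tool_pos: [0.6104, 0.0608, 0.2859]
tool_rot: [0.713, 0.701, -0.001, -0.0]
ft_force: [0.9, -0.4, -0.2]
width: 0.07
grasp_force: 0.0
time_s: 38.08
tool_pos: [0.4383, -0.0694, 0.3348]
tool_rot: [0.713, 0.701, -0.0, -0.0]
ft_force: [0.3, -0.7, 0.3]
width: 0.07
grasp_force: 0.0
time_s: 38.58
tool_pos: [0.4406, -0.1689, 0.3347]
tool_rot: [0.714, 0.7, 0.0, -0.001]
ft_force: [0.0, 0.1, -0.2]
width: 0.0701
grasp_force: 0.0
t 38.58 tcp [ 0.4406 -0.1689  0.3347] yaw_y -1.07 z [-0.001  0.001 -1.   ] w 0.0701 gf 0.0 F [ 0.   0.1 -0.2] j [-0.37  0.02  1.82  0.    1.31 -0.35]
top placed 254 0.1720336332071868 ((0.6117929816246033, 0.12908752262592316), (0.05384248122572899, 0.047461751848459244), 89.35026550292969)
top placed 252 0.1718292376808096 ((0.6095684170722961, 0.062447793781757355), (0.05427074804902077, 0.04762524738907814), 89.4404067993164)
pin 38 [ 0.6121 -0.0866  0.2351]
cover 1.9569389755567828
left on bench 10
side placed 206 0.17254693848673536 ((0.6114171743392944, 0.1304273009300232), (0.05550677329301834, 0.047500129789114), 87.5008316040039)
side placed 177 0.1728366417047924 ((0.6093136668205261, 0.0645102933049202), (0.05444968491792679, 0.045528654009103775), 88.70210266113281)
pin 35 [ 0.6113 -0.0816  0.2344]
cover 1.9673591272425996
left on bench 141
```

View pics/f.png

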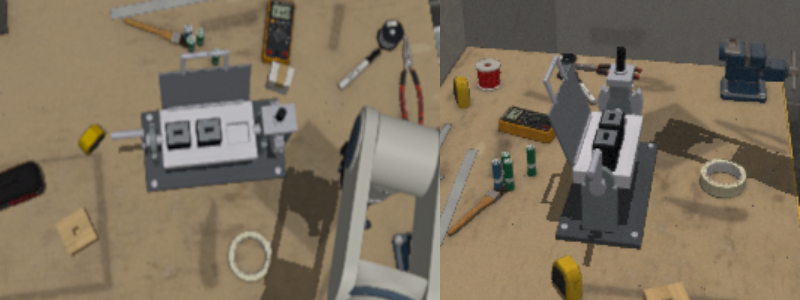

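```bash
python3 -c "
from h import *;print(arm.sign_off())"
```

```text
the job is handed in; nothing more can be done
None
```

The job is handed in. By the final camera check, the table is locked level with the pin home and the cover stays open. Both relays on the bench are fully plugged in (sockets 1 and 2; no third relay was seen), and I did not touch the carton, case or tape measure.

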